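Index the bench rotary gauging fixture to the setting master

ROBOT

A 7-joint arm with a two-finger parallel gripper is mounted at the origin on a cart in front of the work surface, level with it; the furniture and walls round the work are solid. World frame = base frame: x ahead of the robot, y to its left, z up, the work surface at z = 0. Lengths are in m, angles in rad, forces in N, time in s.
With the tool pointing down it reaches from about 0.425 to 1.025 m from the base axis. Payload 9.4 kg.
Tool frame: the origin (TCP) lies at the very end of the fingers, on their centre line; the grasp point (between the pads) lies 19 mm behind it; x points along the fingers, y is the direction in which the jaws open and shut, and the axes are right-handed (so a half turn about x gives the same grasp; the last joint's range is limited). The gripper opens to 85 mm and grips with 20 to 120 N. Pads are 22 mm wide; open, the fingers measure 114 mm over their backs; the gripper's body (76 mm by 85 mm) begins 54 mm behind the grasp point. The pads swing forward as they close: fully open they stand 13 mm farther back than shut.
Start: joints at [-1.251, 0.599, -0.003, 1.599, 0.002, 0.943, -0.08], TCP at [0.28, 0.669, 0.231] pointing down, gripper open.
Joint ranges: [-2.57, 2.57], [-0.35, 1.97], [-1.29, 1.29], [0.11, 2.56], [-1.05, 4.19], [0.11, 1.86], [-2.63, 2.63]. Speed limits (rad/s): [2.22, 2.22, 3.01, 3.01, 3.14, 3.14, 3.14].

INTERFACE

Orientations are given as a unit quaternion [w, x, y, z].
In Python, from rig import bot gives the robot as it stands. The module is installed in compiled form; this text tells all that it offers.
- The arm moves only by the shell command python3 -m pendant 'ROWS' [FORCE]. ROWS is JSON, a list that holds one entry, the list of rows, each a list of 7 numbers: the shift along the tool's x, y, z in cm, then the turn, a rotation vector about the tool's x, y, z in rad, then the opening, from 0 (shut) to 1 (fully open). A call has 1 to 10 rows; each row shifts and turns the pose as measured when the row begins, along the tool's axes as they then stand; what a row does not reach is not made up. A row lasts 1/10 s, in which the tool goes at most 50 mm and 8.59 degrees, less where a joint would pass 70% of its speed; a pose out of reach is approached as far as the arm can. A call with a gripper value outside its range is refused whole. The fingers move at their own pace and stop on an object; FORCE is the grip in N (left out, the last holds). Time passes only in rows, so rows that do not move let the fingers close. It gives the time, the measured TCP pose, the force and the opening at its end, in the units of the state.
- bot.read_state(): the state, without advancing time (a new reading comes with each control period).
- bot.capture(name): name is "scene" or "side" or "wrist"; returns (picture, depth): 384x512x3 uint8, red, green, blue; 384x512 float32, m along the optical axis (not along the pixel's ray), 0 where there is no reading.
- bot.calibration(name): a dict with "vertical_fov" (degrees; the focal length in pixels is half the picture's height over the tangent of half this angle, whatever the lens; pixels are square), "cx", "cy" (the principal point, pixels), "world_from_camera" (4x4, takes a point from camera to world coordinates). Camera axes: x right, y up, looking along -z (the intrinsics and any distortion apply to the point x, -y, -z); pixel columns grow to the right and rows downward; lengths in m; the calibration is good to about 2 mm. A picture is of the moment at which its call begins: read the wrist's pose just before it. calibration takes no time and is no camera call; for the wrist camera it gives the pose at the moment of the call.
- bot.close_job(): hands the job in, once; it reports no verdict.
The state is a dict: "t": time; "q": joint angles; "qd": joint speeds; "joint_torque": joint torques, N m; "position": TCP position; "tool_rot": TCP orientation; "ft_force": force on the tool from outside, world axes, zero at the start; "torque": the same for the moment, N m; "finger_gap": opening from 0.0 (shut) to 1.0 (fully open).
Only numpy, scipy, OpenCV 4.12 (cv2) and the standard library are available. Lean on these libraries where they do the work, as an engineer would, in place of code of your own. Each camera call takes 0.05 s, during which the arm holds its last target.

TASK

Index the rotary gauging fixture by one station so that the brass setting master, now in the nest next to the one under the dial indicator, on its left or its right, comes under the indicator: gently press the red plunger head on the table's arm down with the fingertips, turn the table the short way with it, let the plunger spring fully up into the next notch, and move clear. Nothing is to be gripped or lifted; do not touch the bushings on the table and leave the other things on the bench where they are.

Things in the scene. Friction and masses are not known exactly. Their poses are not given: they have to be found in the camera images.
- fixture: bench rotary gauging fixture, fixed: green base (300 mm diameter, tongue to the rear), aluminium index plate with six rim notches 60 degrees apart (276 mm diameter, 40 to 52 mm above the worktop), column with a dial indicator behind, 282 mm tall. Origin on the table's vertical turning axis at worktop height; +x points to the column, so the plunger starts on the -x side
- table (a joint): angle of the round steel table (236 mm diameter, top at 70 mm, one nest per notch) about the fixture's z axis, rad, 0 at the start, positive anticlockwise from above. It carries the bushings and the plunger's arm. Locked (0.01 rad of play) while the pin is in a notch, at multiples of 1.047 rad; else it turns with 2 to 4 N at the plunger head and stays where it is left. Stops at +-2.2
- plunger (a joint): plunger travel, m: 0 sprung fully up (pin home in a notch), 0.018 fully down; 4 N at the top, 8 N at 0.010, 11 N at the bottom stop. Its 12 mm cross pin leaves the notch downwards at 0.010. Past 0.12 rad of table turn it rides under the index plate and stays about 0.010 down by itself; at the next notch it snaps up, if the head is not held down, and locks the table
- plunger_head (a point): centre of the inner floor of the red dished plunger head (moves with it), 165 mm from the turning axis. It is a cup open upwards, 57 mm outside, 50 mm inside, rim 8 mm above this floor; at rest the floor is at 117 mm. Closed fingertips fit inside; the floor is a black rubber pad (it grips, with a few mm of creep), the rim is smooth; pressing moves it straight down, moving sideways turns the table
- gauge_nest (a point): fixed point on the fixture's +x side, 85 mm from the turning axis at table-top height: the centre of the nest position under the dial indicator. The indicator's raised tip hangs at 154 mm, 9 mm above the bushings, which pass under it freely
- master: brass-coloured setting master, a tube 52 mm outside diameter, 42 mm bore, 75 mm high with two shallow grooves round it; origin at the centre of its underside, on the table top. It starts in the nest 60 degrees to one side or the other of the gauging position, and rides with the table
- steel_1: turned steel bushing standing on a spigot of the table, 52 mm outside diameter, 42 mm bore, 75 mm high; origin at the centre of its underside. A bystander: not to be touched or lifted
- steel_2: turned steel bushing standing on a spigot of the table, 52 mm outside diameter, 42 mm bore, 75 mm high; origin at the centre of its underside. A bystander: not to be touched or lifted
- steel_3: turned steel bushing standing on a spigot of the table, 52 mm outside diameter, 42 mm bore, 75 mm high; origin at the centre of its underside. A bystander: not to be touched or lifted
- steel_4: turned steel bushing standing on a spigot of the table, 52 mm outside diameter, 42 mm bore, 75 mm high; origin at the centre of its underside. A bystander: not to be touched or lifted
- caliper: digital caliper 235 mm long lying flat, front left; bystander
- micrometer: micrometer 131 mm long lying flat, right; bystander
- marker: red-capped paint marker 136 mm long, front right; bystander
There are look-alikes about, which are no part of the job. What is shaped like the master but orange is not meant.

How it is judged:
By the outcome, as a careful person would: the job done as asked, in the order asked, and still so for the second after the job is handed in, with the robot touching nothing.
It also fails if it takes over 34 s, if anything falls off the work surface, if the arm or the gripper's body presses on something with over 40 N, if the wrist force passes 120 N, or if a joint passes its speed limit or range.

## Working session

There is one attempt and no reset: what is moved stays moved. The work goes in short steps, Python scripts to look and compute and a shell command to move; the robot and the scene stay as the last step left them, time stands still between calls to the robot, and variables do not carry over. Pictures are saved under pics/ and viewed, and the job is handed in when it is done.

```bash
mkdir -p pics
python3 - <<'E'
from rig import bot
import cv2,numpy as np
s=bot.read_state();print({k:np.round(v,3).tolist() for k,v in s.items()})
for n in("scene","side"):
    p,d=bot.capture(n);cv2.imwrite(f"pics/{n}0.png",p[:,:,::-1]);np.savez(f"pics/{n}0.npz",p=p,d=d)
    c=bot.calibration(n);print(n,c)
E
```

```text
{'t': 0.0, 'q': [-1.251, 0.6, -0.003, 1.6, 0.002, 0.943, -0.08], 'qd': [0.0, -0.001, 0.001, 0.001, -0.001, -0.0, 0.002], 'joint_torque': [0.0, -77.645, 1.566, -25.801, 0.012, 0.009, 0.0], 'position': [0.28, 0.668, 0.23], 'tool_rot': [0.693, 0.139, 0.693, -0.14], 'ft_force': [-0.661, -0.217, 0.061], 'torque': [-0.002, -0.04, 0.052], 'finger_gap': 1.001}
scene {'vertical_fov': 56.2626890917005, 'cx': 256.0763332219731, 'cy': 194.4949461817722, 'world_from_camera': array([[ 0.46882712,  0.60579425, -0.64281759, -0.08518187],
       [-0.88305435,  0.30464645, -0.35693914, -0.35862162],
       [-0.02039958,  0.73498562,  0.67777577,  0.77146687],
       [ 0.        ,  0.        ,  0.        ,  1.        ]])}
side {'vertical_fov': 48.592995917943355, 'cx': 259.17199324920955, 'cy': 185.7888940294264, 'world_from_camera': array([[-0.64461013,  0.36364791, -0.67248641, -0.20024424],
       [-0.76428475, -0.28510406,  0.5784328 ,  0.65666506],
       [ 0.01861728,  0.88683475,  0.46171152,  0.61437138],
       [ 0.        ,  0.        ,  0.        ,  1.        ]])}
```

View pics/scene0.png

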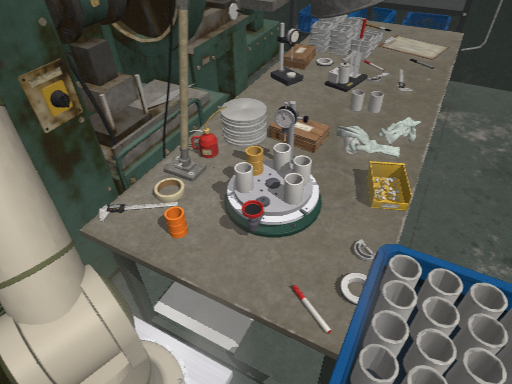

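View pics/side0.png

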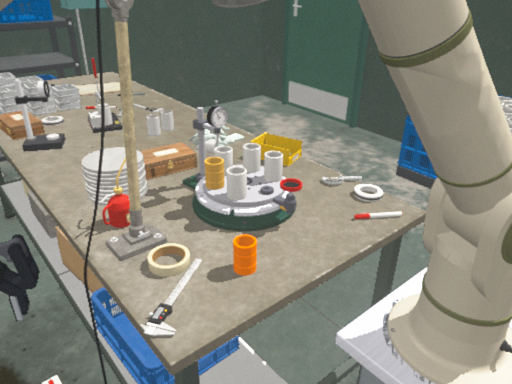

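Scene view: brass master at about (255,159) on the table (left of the indicator), red plunger cup at (253,210). Look-alikes: orange tube (176,221) on the bench, red bottle (206,145), red marker cap (297,290), and the steel bushings on the table and in the crate. I choose the cup at (253,210) and the brass tube at (255,159). Next I'll measure them and check in a crop.

```bash
cat > h.py <<'E'
import numpy as np,cv2
from rig import bot
def K(n):
    c=bot.calibration(n);return c,192/np.tan(np.radians(c['vertical_fov']/2))
def ray(n,u,v,cf=None):
    c,f=cf or K(n);T=c['world_from_camera']
    u=np.asarray(u,float);v=np.asarray(v,float)
    d=np.stack([(u-c['cx'])/f,-(v-c['cy'])/f,-np.ones_like(u)],-1)
    return T[:3,3],d@T[:3,:3].T
def plane(n,u,v,z,cf=None):
    o,d=ray(n,u,v,cf);return o+d*((z-o[2])/d[...,2])[...,None]
def cloud(n,d,cf=None):
    v,u=np.mgrid[:384,:512];o,r=ray(n,u,v,cf);return o+r*d[...,None]
def redmask(p):
    h=cv2.cvtColor(p,cv2.COLOR_RGB2HSV);return ((h[...,0]<7)|(h[...,0]>172))&(h[...,1]>150)&(h[...,2]>60)
E
python3 - <<'E'
from h import *
for n,roi,mroi in(("scene",(195,225,235,270),(145,178,243,268)),("side",(172,196,275,308),(152,195,200,228))):
    z=np.load(f"pics/{n}0.npz");p,d=z['p'],z['d'];P=cloud(n,d)
    m=redmask(p);a,b,c,e=roi;mm=np.zeros_like(m);mm[a:b,c:e]=m[a:b,c:e]
    Q=P[mm&(d>0)];print(n,"red",len(Q),"z",np.percentile(Q[:,2],[2,50,98]).round(4))
    top=Q[Q[:,2]>np.percentile(Q[:,2],98)-.004]
    print(" rimtop bbox",top.min(0).round(4),top.max(0).round(4))
    # ellipse of outer contour
    cn,_=cv2.findContours(mm.astype(np.uint8),cv2.RETR_EXTERNAL,cv2.CHAIN_APPROX_NONE);cc=max(cn,key=cv2.contourArea)
    (u,v),ax,an=cv2.fitEllipse(cc);print(" ell",u,v,ax,plane(n,u,v,.123).round(4))
    h=cv2.cvtColor(p,cv2.COLOR_RGB2HSV);bm=(h[...,0]>12)&(h[...,0]<26)&(h[...,1]>120)
    a,b,c,e=mroi;mm=np.zeros_like(m);mm[a:b,c:e]=bm[a:b,c:e];Q=P[mm&(d>0)]
    print(" brass",len(Q),np.median(Q,0).round(4),Q[:,2].max().round(4),"top mean",Q[Q[:,2]>.14].mean(0).round(4))
    # plate/table circle: points z 0.066-0.074 & 
    for lo,hi in((.066,.074),(.048,.056),(.140,.150)):
        s=(P[...,2]>lo)&(P[...,2]<hi)&(d>0)&(abs(P[...,0]-.65)<.3)&(abs(P[...,1]-.05)<.3)
        Q=P[s];print("  z",lo,len(Q),np.percentile(Q[:,:2],[1,50,99],axis=0).round(3).tolist() if len(Q) else '')
    o=p[:,:,::-1];a,b=(130,245) if n=="scene" else (100,230);c,e=(210,340) if n=="scene" else (180,310)
    cv2.imwrite(f"pics/{n}crop.png",cv2.resize(o[a:b,c:e],None,fx=5,fy=5,interpolation=cv2.INTER_CUBIC))
E
```

```text
scene red 162 z [0.1151 0.1221 0.1267]
 rimtop bbox [ 0.4521 -0.0612  0.1228] [ 0.5077 -0.006   0.1271]
 ell 252.34423828125 208.79156494140625 (17.026874542236328, 20.922487258911133) [ 0.478  -0.0339  0.123 ]
 brass 373 [0.6646 0.0577 0.1281] 0.1474 top mean [0.6748 0.0661 0.144 ]
  z 0.066 1859 [[0.39, -0.125], [0.616, -0.004], [0.886, 0.319]]
  z 0.048 1099 [[0.385, -0.17], [0.595, -0.042], [0.947, 0.322]]
  z 0.14 525 [[0.568, -0.114], [0.664, 0.006], [0.816, 0.306]]
side red 154 z [0.1156 0.1205 0.1253]
 rimtop bbox [ 0.4474 -0.0597  0.1213] [ 0.504  -0.0029  0.1262]
 ell 291.0308837890625 184.52896118164062 (11.705284118652344, 21.569992065429688) [ 0.471  -0.0267  0.123 ]
 brass 560 [0.6567 0.0776 0.1182] 0.1471 top mean [0.6711 0.0688 0.1432]
  z 0.066 1634 [[0.381, -0.105], [0.598, 0.033], [0.895, 0.334]]
  z 0.048 1218 [[0.382, -0.149], [0.623, 0.102], [0.949, 0.336]]
  z 0.14 485 [[0.564, -0.112], [0.654, 0.025], [0.815, 0.319]]
```

View pics/scenecrop.png

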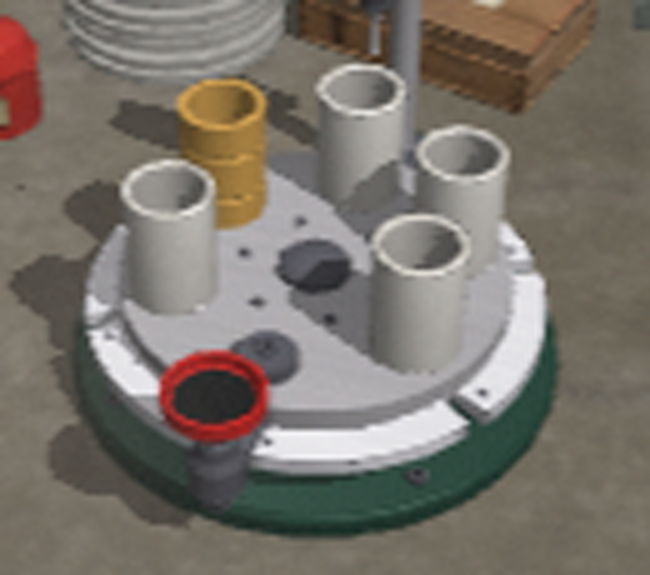

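View pics/sidecrop.png

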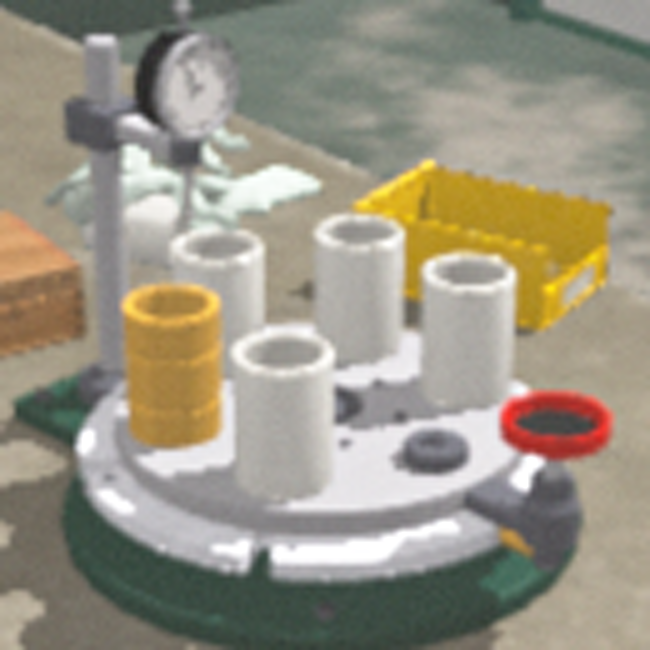

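Run:
```python
from h import *
from scipy.optimize import least_squares
tubes={}
for n,blobs in(("scene",[(243,168),(255,152),(282,148),(302,160),(294,182)]),("side",[(236,172),(214,161),(223,150),(251,147),(273,155)])):
    z=np.load(f"pics/{n}0.npz");p,d=z['p'],z['d'];P=cloud(n,d)
    m=(abs(P[...,2]-.143)<.005)&(d>0)
    L=[]
    for u,v in blobs:
        q=P[v-12:v+14,u-14:u+15].reshape(-1,3);mm=m[v-12:v+14,u-14:u+15].reshape(-1)
        q=q[mm];c0=np.median(q,0);c=None
        g=P[v,u]
        q=q[np.linalg.norm(q[:,:2]-c0[:2],axis=1)<.06]
        # circle fit radius ~.0235 ring (21..26)
        f=lambda c:np.maximum(0,abs(np.hypot(*(q[:,:2]-c).T)-.0235)-.0025)
        r=least_squares(f,c0[:2],loss='soft_l1',f_scale=.001);L.append(r.x);print(n,(u,v),len(q),r.x.round(4),np.sqrt(np.mean(r.fun**2)).round(4))
    L=np.array(L)
    # fit axis: five points at center+85mm, angle phi0+60k
    o=[120,60,0,-60,-120]
    g=lambda t:(np.stack([t[0]+.085*np.cos(t[2]+np.radians(o)),t[1]+.085*np.sin(t[2]+np.radians(o))],1)-L).ravel()
    r=least_squares(g,[.62,0,0],loss='soft_l1',f_scale=.003);t=r.x
    print("axis",t[:2].round(4),"col dir deg",np.degrees(t[2]).round(2),(r.fun*1000).round(1))
    for k,a in(("head",180),("headgoal",120)):
        print(k,(t[:2]+.165*np.array([np.cos(t[2]+np.radians(a)),np.sin(t[2]+np.radians(a))])).round(4))
```

```text
scene (243, 168) 122 [0.5928 0.0551] 0.0095
scene (255, 152) 141 [0.6721 0.0662] 0.0163
scene (282, 148) 111 [ 0.7267 -0.0028] 0.0103
scene (302, 160) 120 [ 0.6956 -0.079 ] 0.0076
scene (294, 182) 119 [ 0.6106 -0.0904] 0.0002
axis [ 0.6428 -0.0124] col dir deg 7.66 [-1.9 -0.2  3.1  0.   0.3  1.8 -0.9 -0.7 -0.  -0.6]
head [ 0.4793 -0.0344]
headgoal [0.542  0.1182]
side (236, 172) 119 [0.5888 0.0566] 0.0064
side (214, 161) 140 [0.6739 0.0654] 0.0157
side (223, 150) 137 [0.703  0.0281] 0.0174
side (251, 147) 93 [ 0.6911 -0.0779] 0.0007
side (273, 155) 101 [ 0.607  -0.0883] 0.0033
axis [ 0.6393 -0.0101] col dir deg 7.57 [ -1.3   0.7  -2.2   3.1  20.6 -26.9   0.    0.5  -0.   -0.4]
head [ 0.4758 -0.0318]
headgoal [0.5387 0.1207]
```

Run:
```python
from h import *
G=np.full((26,30),0.)
for n in("scene","side"):
    z=np.load(f"pics/{n}0.npz");d=z['d'];P=cloud(n,d)[d>0]
    i=((P[:,0]+.1)/.04).astype(int);j=((P[:,1]+.25)/.04).astype(int)
    ok=(P[:,0]>-.1)&(P[:,1]>-.25)&(i<26)&(j<30)
    np.maximum.at(G,(i[ok],j[ok]),P[ok,2])
print("cols y:",(np.arange(30)*4-23).tolist())
for i in range(26):print("x%3d"%(i*4-8),' '.join("%3d"%round(g*100) for g in G[i]))
c,f=K("wrist")
s=bot.read_state();from scipy.spatial.transform import Rotation as R
print(R.from_quat(np.array(s['tool_rot'])[[1,2,3,0]]).as_matrix().round(3))
print(c['world_from_camera'].round(3))
```

```text
cols y: [-23, -19, -15, -11, -7, -3, 1, 5, 9, 13, 17, 21, 25, 29, 33, 37, 41, 45, 49, 53, 57, 61, 65, 69, 73, 77, 81, 85, 89, 93]
x -8   0   0   0   1  31  35  36  22   1   0   0   0   0   0   0   0   0   0   0   0   0   0   0   0   0   0   0   0   0   0
x -4   0   0   0   1  32  35  38  40  40   1   0   0   0   0   0   0   0   0   0   0   0   0   0   0   0   0   0   0   0   0
x  0   0   0   0   0  34  37  43  46  51  52  50   0   0   0   0   0   0   0   0   0   0   0   0   0   0   0   0   0   0   0
x  4   0   0   0   0  35  37  44  50  52  58  59  59  59   0   0   0   0   0   0   0   0   0   0   0   0   0   0   0   0   0
x  8   0   0   0   0  32  36  43  50  54  44  51  58  58   0   0   0   0   0   0   0   0   0   0   0   0   0   0   0   0   0
x 12   0   0   1   0   1   2   1   1  55  56  52  58  58   0   0   0   0   0   0   0   0   0   0   0   0   0   0   0   0   0
x 16   0   0   0   0   0   0   0   0   0   0   0   0   0   0   0   0   0   0   0   0   0   0   0   0   0   0   0   0   0   0
x 20   0   0   0   0   0   0   0   0   0   0   0   0   0   0   0   0   0   0   0   0   0   0   
[... 1777 characters left out ...]
27
x 80   0   0   0   0   0  53  25   3   0   0   0   0  20   8   7   1   0   0   0   0   0   0   0   0   0   0   0  10  15   0
x 84   6   0   0   0  53  53  25  20   0   0   3  11  12  12   0   0   1   0   0   0   0   0   0   0   0   0   0   0   5   5
x 88   6   0   0   0   0   0   2   0   0   0  12  12  12  12  11   0   0   0   0   0   0   0   0   0   0   0   0   0   5   5
x 92   0   0   4   0   0   6   6   5   5   0  12  12  12  12  11   0   0   0   0   0   0   0   0   0   0   0   0   0   0   5
[[-0.     0.386  0.922]
 [-0.001  0.922 -0.386]
 [-1.    -0.001  0.   ]]
[[ 0.387 -0.873 -0.296  0.203]
 [ 0.922  0.366  0.126  0.701]
 [-0.002 -0.322  0.947  0.373]
 [ 0.     0.     0.     1.   ]]
```

```bash
python3 -m pendant '[[[0,-2.4,1.9,0,0,0,0],[0,-2.4,1.9,0,0,0,0],[0,-2.4,1.9,0,0,0,0],[0,-2.4,1.9,0,0,0,0],[0,-2.4,1.9,0,0,0,0],[0,-2.4,1.9,0,0,0,0],[0,-2.4,1.9,0,0,0,0],[0,-2.4,1.9,0,0,0,0],[0,-2.4,1.9,0,0,0,0],[0,-2.4,1.9,0,0,0,0]]]' 30
```

```text
t: 1.1
position: [0.3616, 0.3651, 0.2264]
tool_rot: [0.692, 0.135, 0.695, -0.139]
ft_force: [0.3, 0.5, -0.4]
finger_gap: -0.002
```

```bash
python3 -m pendant '[[[0,-3.2,2.6,0,0,0,0],[0,-3.2,2.6,0,0,0,0],[0,-3.2,2.6,0,0,0,0],[0,-3.2,2.6,0,0,0,0],[0,-3.2,2.6,0,0,0,0],[0,-3.2,2.6,0,0,0,0],[0,-3.2,2.6,0,0,0,0],[0,-2.8,2.2,0,0,0,0],[0,-2,1.5,0,0,0,0],[0,0,0,0,0,0,0]]]'
python3 -m pendant '[[[0,0,0,-0.13,0,0,0],[0,0,0,-0.13,0,0,0],[0,0,0,-0.13,0,0,0],[0,0,0,-0.13,0,0,0],[0,0,0,0,0,0,0]]]'
python3 - <<'E'
from h import *
from scipy.spatial.transform import Rotation as R
s=bot.read_state();print({k:np.round(v,3).tolist() for k,v in s.items()})
print(R.from_quat(np.array(s['tool_rot'])[[1,2,3,0]]).as_matrix().round(3))
c=K("wrist");p,d=bot.capture("wrist");cv2.imwrite("pics/w1.png",p[:,:,::-1])
import pickle;pickle.dump((p,d,c),open("pics/w1.pkl","wb"))
p,d=bot.capture("side");cv2.imwrite("pics/s1.png",p[:,:,::-1])
E
```

```text
t: 2.1
position: [0.4631, 0.0123, 0.2271]
tool_rot: [0.692, 0.135, 0.695, -0.141]
ft_force: [-0.2, -0.3, 0.3]
finger_gap: 0.003
t: 2.6
position: [0.4618, 0.0143, 0.2264]
tool_rot: [0.702, -0.053, 0.708, 0.049]
ft_force: [-0.0, 0.7, 0.4]
finger_gap: 0.001
{'t': 2.6, 'q': [-0.107, 0.299, -0.064, 2.18, 0.039, 0.672, 1.517], 'qd': [-0.016, 0.002, 0.009, 0.005, -0.012, -0.002, -0.09], 'joint_torque': [0.469, -46.756, -0.012, -19.671, 0.22, 0.057, 1.565], 'position': [0.462, 0.014, 0.226], 'tool_rot': [0.702, -0.053, 0.708, 0.049], 'ft_force': [-0.046, 0.719, 0.353], 'torque': [-0.03, 0.022, 0.065], 'finger_gap': 0.001}
[[-0.008 -0.145  0.989]
 [-0.007  0.989  0.145]
 [-1.    -0.005 -0.009]]
```

View pics/w1.png

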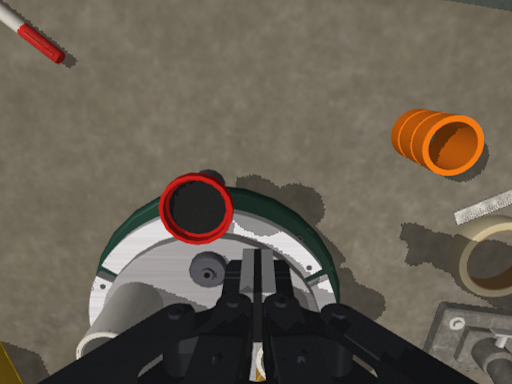

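View pics/s1.png

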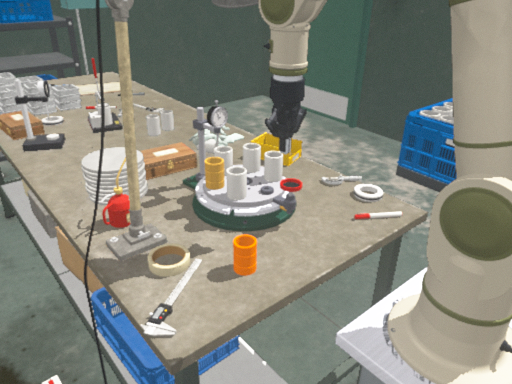

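Wrist view: red cup at about (197,208), orange tube at (440,142) and marker at (35,40), both well away. The closed fingertips are at about (258,280). Localising the cup.

Run:
```python
from h import *
import pickle
p,d,c=pickle.load(open("pics/w1.pkl","rb"))
m=redmask(p);mm=np.zeros_like(m);mm[160:255,150:245]=m[160:255,150:245]
P=cloud("wrist",d,c);Q=P[mm&(d>0)];print(np.percentile(Q[:,2],[2,50,98]).round(4))
top=Q[Q[:,2]>np.percentile(Q[:,2],95)-.004]
from scipy.optimize import least_squares
f=lambda t:np.maximum(0,abs(np.hypot(*(top[:,:2]-t).T)-.02675)-.00175)
print(least_squares(f,top[:,:2].mean(0),loss='soft_l1',f_scale=.001).x, (top.min(0)+top.max(0))/2)
cn,_=cv2.findContours(mm.astype(np.uint8),cv2.RETR_CCOMP,cv2.CHAIN_APPROX_NONE)
for k in sorted(cn,key=cv2.contourArea)[-2:]:
    (u,v),a,_=cv2.fitEllipse(k);print(u,v,a,plane("wrist",u,v,.125,c),plane("wrist",u,v,.117,c))
```

```text
[0.1154 0.123  0.1255]
[ 0.47844715 -0.03072328] [ 0.4784769  -0.03096669  0.12376765]
196.83895874023438 206.86279296875 (52.950347900390625, 57.59385681152344) [ 0.4753244  -0.03009295  0.125     ] [ 0.47844346 -0.03118934  0.117     ]
196.05813598632812 208.0785675048828 (70.677490234375, 73.85287475585938) [ 0.47638771 -0.03059003  0.125     ] [ 0.47954158 -0.0317027   0.117     ]
```

```bash
python3 -m pendant '[[[0,-2.4,0.5,0,0,0,0],[0,-2.4,0.4,0,0,0,0],[3,0,0,0,0,0,0],[3,0,0,0,0,0,0],[2,0,0,0,0,0,0],[0,0,0,0,0,0,0]]]'
python3 - <<'E'
from h import *
c=K("wrist");p,d=bot.capture("wrist");cv2.imwrite("pics/w2.png",p[:,:,::-1])
p,d=bot.capture("side");cv2.imwrite("pics/s2.png",cv2.resize(p[60:230,180:330,::-1],None,fx=4,fy=3.5))
print(bot.read_state()['position'],bot.read_state()['tool_rot'])
E
```

```text
t: 3.3
position: [0.4789, -0.0323, 0.1452]
tool_rot: [0.704, -0.045, 0.707, 0.04]
ft_force: [-0.1, 0.2, 0.8]
finger_gap: -0.003
[ 0.48001567 -0.03223276  0.14717579] [ 0.70545282 -0.04532009  0.70614621  0.04049622]
```

View pics/w2.png

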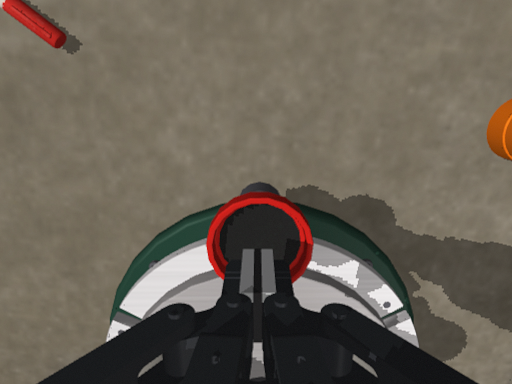

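View pics/s2.png

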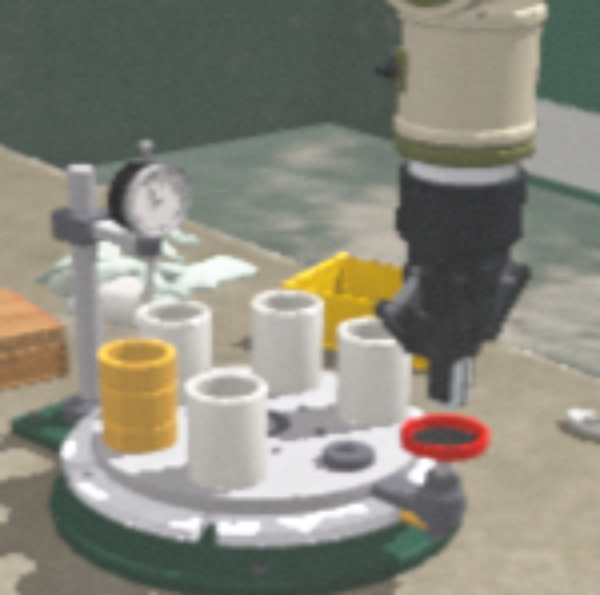

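The fingertips at (258,260) are centred over the cup at (260,238) and just above it. Descending into the cup.

```bash
python3 -m pendant '[[[1.5,0,0,0,0,0,0],[0.9,0,0,0,0,0,0],[0.4,0,0,0,0,0,0],[0,0,0,0,0,0,0]]]'; python3 -m pendant '[[[0.5,0,0,0,0,0,0],[0.5,0,0,0,0,0,0]]]';  python3 -m pendant '[[[0.4,0,0,0,0,0,0]]]'
```

```text
t: 3.8
position: [0.4825, -0.0317, 0.1222]
tool_rot: [0.708, -0.045, 0.704, 0.039]
ft_force: [0.4, -0.1, 0.7]
finger_gap: 0.001
t: 4.0
position: [0.4831, -0.0318, 0.1132]
tool_rot: [0.708, -0.044, 0.703, 0.039]
ft_force: [-2.7, 0.1, 3.9]
finger_gap: -0.002
t: 4.1
position: [0.4831, -0.0318, 0.1092]
tool_rot: [0.709, -0.044, 0.703, 0.039]
ft_force: [-1.0, 1.6, 6.0]
finger_gap: 0.003
```

```bash
python3 -m pendant '[[[0.4,0,0,0,0,0,0]]]'; python3 -m pendant '[[[0.4,0,0,0,0,0,0]]]'
```

```text
t: 4.2
position: [0.4831, -0.0318, 0.1052]
tool_rot: [0.709, -0.044, 0.703, 0.039]
ft_force: [-2.0, 0.7, 8.6]
finger_gap: 0.002
t: 4.3
position: [0.4831, -0.0318, 0.1013]
tool_rot: [0.709, -0.044, 0.703, 0.039]
ft_force: [-2.0, 0.8, 9.0]
finger_gap: -0.006
```

```bash
cat > chk.py <<'E'
from h import *
from scipy.spatial.transform import Rotation as R
s=bot.read_state();p=s['position'];a=np.degrees(np.arctan2(p[1]+.0113,p[0]-.641))%360
M=R.from_quat(np.array(s['tool_rot'])[[1,2,3,0]]).as_matrix()
print("t",s['t'],"ang",a.round(2),"turned",(187.4-a).round(2),"r",np.hypot(p[0]-.641,p[1]+.0113).round(4),"z",p[2].round(4),"F",np.round(s['ft_force'],1),"yaw-tan",(np.degrees(np.arctan2(M[1,1],M[0,1]))-a+90).round(2),"xaxis",M[:,0].round(3))
E
python3 -m pendant '[[[0,0.55,0.01,0.035,0,0,0],[0,1.1,0.04,0.07,0,0,0],[0,1.1,0.04,0.07,0,0,0]]]'; python3 chk.py
```

```text
t: 4.6
position: [0.4817, -0.0064, 0.1012]
tool_rot: [0.709, 0.021, 0.704, -0.026]
ft_force: [-4.1, -0.6, 9.5]
finger_gap: -0.003
t 4.6 ang 178.24 turned 9.16 r 0.1594 z 0.1012 F [-4.1 -0.6  9.5] yaw-tan -2.02 xaxis [ 0.008 -0.008 -1.   ]
```

```bash
python3 - <<'E'
from h import *
p,d=bot.capture("wrist");cv2.imwrite("pics/w3.png",p[:,:,::-1])
p,d=bot.capture("side");cv2.imwrite("pics/s3.png",cv2.resize(p[60:230,180:330,::-1],None,fx=4,fy=3.5))
E
python3 chk.py
```

```text
t 4.7 ang 177.62 turned 9.78 r 0.1592 z 0.1011 F [-2.9 -0.4  8.7] yaw-tan -1.22 xaxis [ 0.008 -0.007 -1.   ]
```

View pics/w3.png

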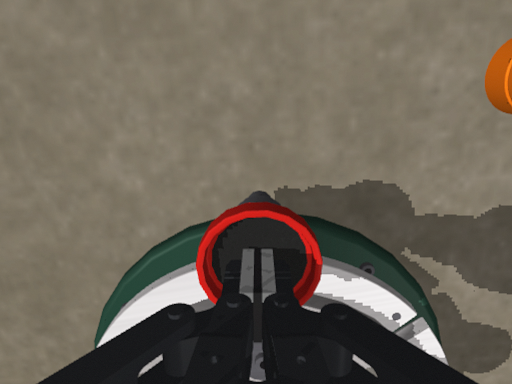

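View pics/s3.png

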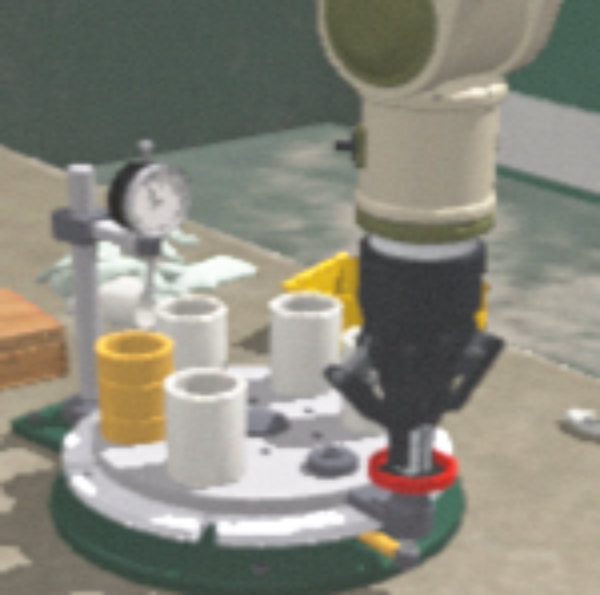

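The table follows (master moved, fingers still centred in the cup at (260,258)). Continuing the arc.

```bash
python3 -m pendant '[[[0,1.1,0.04,0.07,0,0,0],[0,1.1,0.04,0.07,0,0,0],[0,1.1,0.04,0.07,0,0,0],[0,1.1,0.04,0.07,0,0,0],[0,1.1,0.04,0.07,0,0,0]]]'; python3 chk.py
```

```text
t: 5.2
position: [0.4926, 0.0479, 0.1017]
tool_rot: [0.693, 0.148, 0.689, -0.153]
ft_force: [-3.1, -0.7, 9.1]
finger_gap: 0.002
t 5.2 ang 158.26 turned 29.14 r 0.1598 z 0.1017 F [-3.1 -0.7  9.1] yaw-tan -2.82 xaxis [ 0.004 -0.008 -1.   ]
```

```bash
python3 -m pendant '[[[0,1.1,0.06,0.07,0,0,0],[0,1.1,0.06,0.07,0,0,0],[0,1.1,0.06,0.07,0,0,0],[0,1.1,0.06,0.07,0,0,0],[0,1.1,0.06,0.07,0,0,0]]]'; python3 chk.py
python3 - <<'E'
from h import *
import pickle
c=K("wrist");p,d=bot.capture("wrist");cv2.imwrite("pics/w4.png",p[:,:,::-1]);pickle.dump((p,d,c),open("pics/w4.pkl","wb"))
p,d=bot.capture("side");cv2.imwrite("pics/s4.png",cv2.resize(p[60:230,180:330,::-1],None,fx=4,fy=3.5))
p,d=bot.capture("scene");cv2.imwrite("pics/c4.png",p[:,:,::-1]);np.savez("pics/c4.npz",p=p,d=d)
E
python3 chk.py
```

```text
t: 5.7
position: [0.5214, 0.0958, 0.102]
tool_rot: [0.652, 0.27, 0.653, -0.275]
ft_force: [-3.5, 1.8, 8.8]
finger_gap: -0.001
t 5.7 ang 138.14 turned 49.26 r 0.1605 z 0.102 F [-3.5  1.8  8.8] yaw-tan -3.48 xaxis [-0.003 -0.007 -1.   ]
t 5.85 ang 137.66 turned 49.74 r 0.1603 z 0.1021 F [-3.   3.1  9. ] yaw-tan -2.79 xaxis [-0.001 -0.006 -1.   ]
```

View pics/w4.png

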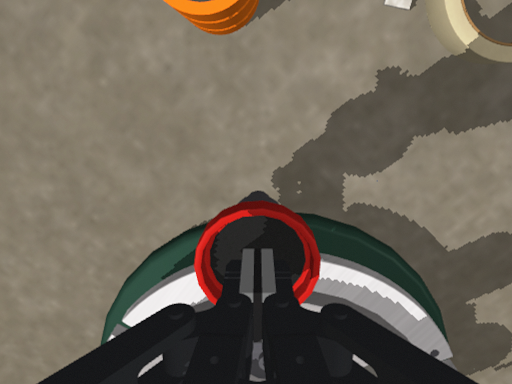

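View pics/s4.png

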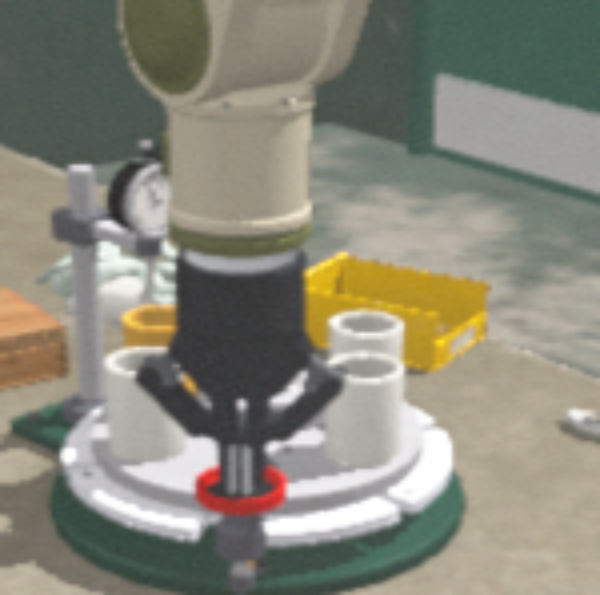

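View pics/c4.png

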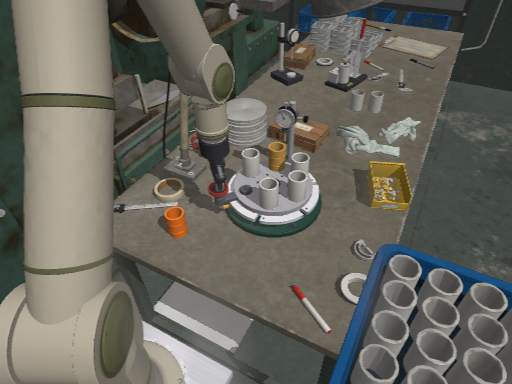

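Table is ~50° round: the scene view shows the master at (277,153) nearing the indicator at (288,118), with the cup still gripped centrally. Measuring the angle from the bushing tops.

```bash
cat > ang.py <<'E'
from h import *
import sys
from scipy.optimize import least_squares
def ang(p,d,t0,n="scene"):
    P=cloud(n,d).reshape(-1,3);Q=P[(abs(P[:,2]-.1435)<.0035)&(d.ravel()>0)]
    r=np.hypot(Q[:,0]-.642,Q[:,1]+.0118);Q=Q[(r>.055)&(r<.115)]
    C=np.array([.642,-.0118])
    def f(t):
        a=np.radians(t[2]+60*np.arange(6));B=t[:2]+.085*np.stack([np.cos(a),np.sin(a)],1)
        D=np.linalg.norm(Q[:,None,:2]-B,axis=2);D=D.min(1)
        return np.r_[np.maximum(0,abs(D-.0235)-.002)]
    best=min((least_squares(f,[*C,x],loss='soft_l1',f_scale=.001,x_scale=[.003,.003,2]) for x in t0+np.arange(-12,13,4)),key=lambda r:r.cost)
    return best.x,len(Q),best.cost
if __name__=="__main__":
    z=np.load("pics/scene0.npz");print(ang(z['p'],z['d'],7))
    z=np.load(sys.argv[1]);print(ang(z['p'],z['d'],float(sys.argv[2])))
E
python3 ang.py pics/c4.npz 18
```

```text
(array([ 0.64328658, -0.01230401,  7.41913763]), 469, np.float64(5.477025172039668e-05))
(array([ 6.43593821e-01, -1.21528755e-02,  1.82145983e+01]), 481, np.float64(5.252672018882307e-05))
```

```bash
python3 -m pendant '[[[0,1.1,0.06,0.07,0,0,0],[0,0.9,0.05,0.055,0,0,0],[0,0.35,0.02,0.02,0,0,0],[0,0,0,0,0,0,0]]]'; python3 chk.py
python3 - <<'E'
from h import *
p,d=bot.capture("scene");cv2.imwrite("pics/c5.png",p[:,:,::-1]);np.savez("pics/c5.npz",p=p,d=d)
E
python3 ang.py pics/c5.npz 9;python3 chk.py
```

```text
t: 6.25
position: [0.5406, 0.114, 0.103]
tool_rot: [0.631, 0.318, 0.631, -0.321]
ft_force: [-0.8, -0.1, 9.5]
finger_gap: -0.001
t 6.25 ang 128.7 turned 58.7 r 0.1605 z 0.103 F [-0.8 -0.1  9.5] yaw-tan -2.39 xaxis [-0.002 -0.004 -1.   ]
(array([ 0.64328658, -0.01230401,  7.41913763]), 469, np.float64(5.477025172039668e-05))
(array([ 0.64360484, -0.01202141,  9.81314778]), 482, np.float64(5.9129008538407485e-05))
t 6.3 ang 128.71 turned 58.69 r 0.1605 z 0.103 F [-1.3  2.1  8.1] yaw-tan -2.38 xaxis [-0.002 -0.004 -1.   ]
```

```bash
python3 -m pendant '[[[0,0.45,0.02,0.025,0,0,0],[0,0.3,0.01,0.017,0,0,0],[0,0,0,0,0,0,0]]]'; python3 chk.py
python3 - <<'E'
from h import *
p,d=bot.capture("scene");cv2.imwrite("pics/c6.png",p[:,:,::-1]);np.savez("pics/c6.npz",p=p,d=d)
E
python3 ang.py pics/c6.npz 8;python3 chk.py
```

```text
t: 6.6
position: [0.5475, 0.1193, 0.1039]
tool_rot: [0.624, 0.332, 0.624, -0.334]
ft_force: [-0.8, 1.1, 8.1]
finger_gap: -0.001
t 6.6 ang 125.6 turned 61.8 r 0.1606 z 0.1039 F [-0.8  1.1  8.1] yaw-tan -1.74 xaxis [-0.001 -0.002 -1.   ]
(array([ 0.64328658, -0.01230401,  7.41913763]), 469, np.float64(5.477025172039668e-05))
(array([ 0.64329585, -0.0121382 ,  6.65307616]), 475, np.float64(4.536280290410154e-05))
t 6.65 ang 125.61 turned 61.79 r 0.1606 z 0.104 F [-1.2  1.2  8.2] yaw-tan -1.74 xaxis [-0.001 -0.002 -1.   ]
```

```bash
python3 -m pendant '[[[0.1,0,0,0,0,0,0],[0,-0.25,0,-0.01,0,0,0],[0,0,0,0,0,0,0]]]'; python3 chk.py
python3 - <<'E'
from h import *
p,d=bot.capture("scene");cv2.imwrite("pics/c7.png",p[:,:,::-1]);np.savez("pics/c7.npz",p=p,d=d)
E
python3 ang.py pics/c7.npz 8;python3 chk.py
```

```text
t: 6.95
position: [0.5469, 0.1188, 0.1041]
tool_rot: [0.627, 0.33, 0.625, -0.329]
ft_force: [-2.2, 0.7, 7.1]
finger_gap: -0.002
t 6.95 ang 125.89 turned 61.51 r 0.1606 z 0.1041 F [-2.2  0.7  7.1] yaw-tan -1.41 xaxis [ 0.003 -0.001 -1.   ]
(array([ 0.64328658, -0.01230401,  7.41913763]), 469, np.float64(5.477025172039668e-05))
(array([ 0.64355513, -0.01230185,  6.94753748]), 475, np.float64(5.480351560006524e-05))
t 7.0 ang 125.76 turned 61.64 r 0.1606 z 0.1042 F [-1.4  1.2  8. ] yaw-tan -1.28 xaxis [ 0.003 -0.001 -1.   ]
```

```bash
python3 -m pendant '[[[0.1,-0.2,0,0,0,0,0],[0,-0.1,0,0,0,0,0],[0,0,0,0,0,0,0]]]'; python3 chk.py
python3 - <<'E'
from h import *
p,d=bot.capture("scene");np.savez("pics/c8.npz",p=p,d=d)
E
python3 ang.py pics/c8.npz 8;python3 chk.py
```

```text
t: 7.3
position: [0.5464, 0.1184, 0.1044]
tool_rot: [0.628, 0.331, 0.624, -0.328]
ft_force: [-1.4, 0.8, 6.7]
finger_gap: 0.001
t 7.3 ang 126.11 turned 61.29 r 0.1605 z 0.1044 F [-1.4  0.8  6.7] yaw-tan -1.61 xaxis [ 0.007  0.001 -1.   ]
(array([ 0.64328658, -0.01230401,  7.41913763]), 469, np.float64(5.477025172039668e-05))
(array([ 0.64342582, -0.01221048,  7.14261759]), 486, np.float64(4.9747302990161115e-05))
t 7.35 ang 126.07 turned 61.33 r 0.1606 z 0.1044 F [-0.8  0.9  8.3] yaw-tan -1.55 xaxis [ 0.007  0.001 -1.   ]
```

```bash
python3 -m pendant '[[[-0.3,0,0,0,0,0,0],[-0.2,0,0,0,0,0,0]]]'; python3 -m pendant '[[[-0.3,0,0,0,0,0,0]]]'; python3 chk.py
```

```text
t: 7.55
position: [0.5468, 0.1187, 0.1098]
tool_rot: [0.628, 0.331, 0.624, -0.327]
ft_force: [-1.4, -0.1, 5.9]
finger_gap: -0.0
t: 7.65
position: [0.5469, 0.1188, 0.113]
tool_rot: [0.628, 0.331, 0.624, -0.327]
ft_force: [-2.1, 0.8, 4.9]
finger_gap: 0.004
t 7.65 ang 125.89 turned 61.51 r 0.1605 z 0.113 F [-2.1  0.8  4.9] yaw-tan -1.39 xaxis [ 0.008  0.002 -1.   ]
```

The spring force follows the fingertips up to z≈0.113, so the pin is rising into the notch. Now lifting clear, straight up and then back.

```bash
python3 -m pendant '[[[-0.5,0,0,0,0,0,0],[-1,0,0,0,0,0,0],[-2,0,0,0,0,0,0],[-3,0,0,0,0,0,0],[-3,0,0,0,0,0,0],[-3,0,0,0,0,0,0],[0,0,0,0,0,0,0]]]'; python3 chk.py
python3 - <<'E'
from h import *
import pickle
c=K("wrist");p,d=bot.capture("wrist");cv2.imwrite("pics/w9.png",p[:,:,::-1])
m=redmask(p);cn,_=cv2.findContours(m.astype(np.uint8),cv2.RETR_EXTERNAL,cv2.CHAIN_APPROX_NONE)
P=cloud("wrist",d,c)
for k in cn:
    if cv2.contourArea(k)>300:
        mm=np.zeros(m.shape,np.uint8);cv2.drawContours(mm,[k],-1,1,-1);Q=P[(mm>0)&m&(d>0)]
        print("red",cv2.boundingRect(k),np.median(Q,0).round(4),np.percentile(Q[:,2],[2,98]).round(4))
p,d=bot.capture("side");cv2.imwrite("pics/s9.png",cv2.resize(p[60:230,180:330,::-1],None,fx=4,fy=3.5))
p,d=bot.capture("scene");cv2.imwrite("pics/c9.png",p[:,:,::-1]);np.savez("pics/c9.npz",p=p,d=d)
P=cloud("scene",d);m=redmask(p)&(d>0)&(np.hypot(P[...,0]-.54,P[...,1]-.12)<.045)
if m.any():print("scene red z",np.percentile(P[m][:,2],[2,50,98]).round(4),P[m].mean(0))
E
python3 ang.py pics/c9.npz 8;python3 chk.py
```

```text
t: 8.35
position: [0.5457, 0.1175, 0.2439]
tool_rot: [0.628, 0.331, 0.623, -0.329]
ft_force: [0.3, 0.4, -0.4]
finger_gap: -0.003
t 8.35 ang 126.51 turned 60.89 r 0.1602 z 0.2439 F [ 0.3  0.4 -0.4] yaw-tan -2.08 xaxis [ 0.007 -0.    -1.   ]
red (222, 146, 73, 70) [0.5446 0.1209 0.1231] [0.1148 0.1256]
red (488, 100, 24, 58) [0.7479 0.2802 0.0106] [0.0018 0.038 ]
scene red z [0.1159 0.1222 0.1267] [0.5444077  0.12053874 0.12156953]
(array([ 0.64328658, -0.01230401,  7.41913763]), 469, np.float64(5.477025172039668e-05))
(array([ 0.64358865, -0.01226753,  6.97055031]), 485, np.float64(5.173257770881656e-05))
t 8.5 ang 127.07 turned 60.33 r 0.1615 z 0.2399 F [-0.4 -0.3 -1.6] yaw-tan -2.61 xaxis [ 0.001 -0.002 -1.   ]
```

View pics/w9.png

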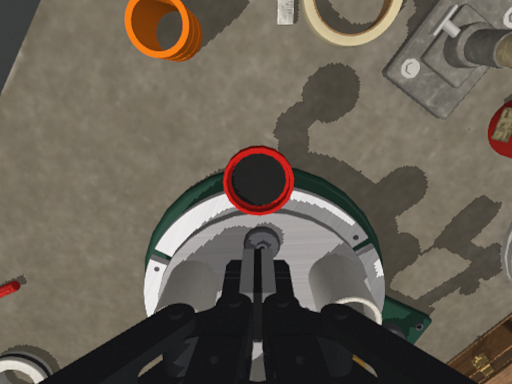

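View pics/s9.png

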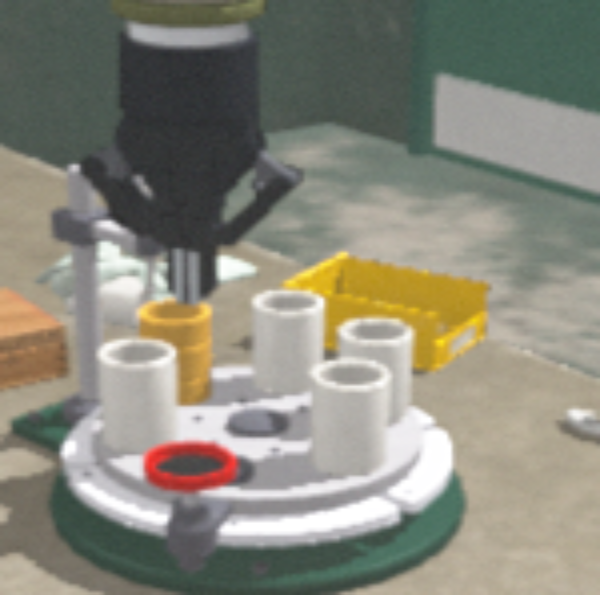

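View pics/c9.png

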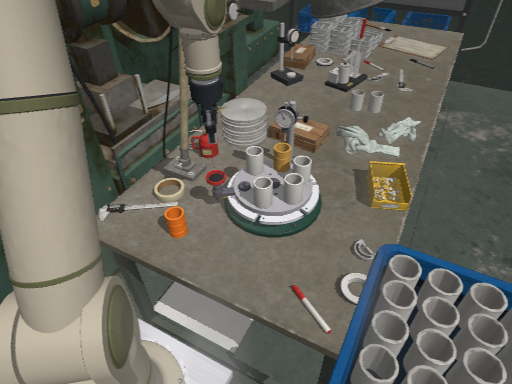

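Run:
```python
from rig import bot
print(bot.close_job())
```

```text
the job is handed in; nothing more can be done
None
```

I indexed the fixture one station clockwise, and the brass master is now under the dial indicator. I handed the job in at about 8.5 s of robot time; the hand-in gives no verdict.

**What I did:** With the fingers shut, I pressed the red cup about 15 mm down, with about 10 N on it. I swung it about 60° round the turning axis, eased it up so the spring followed into the notch, then lifted about 12 cm clear.

**Last checks:**
- **Plunger:** the rim is back at its starting height in both the wrist and scene views (0.1256 and 0.1267 m, against 0.1255 and 0.1267 at the start). The pin looks fully home.
- **Table angle:** it measures 60.4° of turn, within the 0.57° of lock play around 60°.
- **Bench:** the bushings are on their nests, and nothing else looks moved in the scene view. The wrist force reads about zero.

**Not as planned:** the table overshot to about 60.8° while the plunger was still held down. I nudged it back to about 60.3° before letting the plunger up.

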